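# Slide a loaded carrier home under the scanner's drag springs and start the scan

## Task

Load the slide scanner: with the fingertips press down hard on the black ribbed thumb pad of the blue slide carrier lying in the loading well and, keeping it pressed flat, slide it along the well so that its nose passes under both brass-coloured drag springs and it butts fully home against the end stop. Let go of it, then press the green start button all the way down and let it come up again. Do not lift or tilt the carrier, do not press on the glass slides, do not press start before the carrier is home, do not bend the springs up with the fingers, and leave the other things on the bench where they are.

Things in the scene. Friction and masses are not known exactly. Their poses are not given: they have to be found in the camera images.
- scanner: White bench-top slide scanner, fixed; base 220 (its x) x 390 (its y) mm, top face 50 mm above the bench. Origin: centre of its underside, on the bench; z up; y runs along the loading well from its closed tail end (-y) to the tower (+y); x points away from the robot at yaw 0. The tower (x -90 to 110, y 100 to 195 mm) is 270 mm high.
- lens (a point): Lower tip of the lens, 60 mm above the bench, over the well's centre line (scanner x 20, y 66 mm). It hangs from the optical head, which juts from the tower over the well: scanner x -8 to 48, y 40 to 105 mm, 115 to 215 mm above the bench.
- end_stop (a point): Point in the plane of the end stop, on the well's centre line, at floor height. Axes as the scanner's. The loading well is a flat recess in the base: scanner x -32.5 to 72.5 mm (centre line x = 20), y -170 (tail wall) to 85 mm (this end stop), floor 40 mm above the bench, 10 mm below the base's top face. The floor is slippery (friction about 0.1).
- carrier: Blue slide carrier plate, 102 (its x) x 172 (its y) x 8 mm, about 0.2 kg, loose in the well with 1.5 mm play each side; its tail starts 3 to 13 mm from the tail wall, so fingers do not fit behind it. It has 70 to 80 mm to travel along the scanner's +y. Origin: centre of its underside; y towards its nose, z up. Its last 79 mm at the tail are flat and carry the thumb pad.
- thumb_pad (a point): Centre of the black ribbed rubber thumb pad (70 mm in x, 72 mm in y) on top of the carrier, 48 mm above the bench, 39 mm from the tail edge and 42 mm from the nearest glass. Fingertip friction on it is about 1. Driving the carrier past the springs takes up to about 10 N along y, so bear down with some 15 to 20 N; expect the fingertips to creep some mm.
- carrier_nose (a point): Middle of the carrier's leading (+y) edge, at its underside; the nose's top is bevelled from 8 down to 4.5 mm over its last 11 mm; home when it lies in the plane of end_stop.
- slides: The three glass slides (each 25 x 76 mm, side by side along y) lying in the carrier just below its top, fixed in it. Origin as the carrier's: the glass covers carrier x -38 to 38 mm and y -5 to 75 mm. Not to be pressed on.
- spring_near (a joint): Lift of the brass-coloured (phosphor bronze) leaf spring on the robot's side of the well, rad: 0 at rest, about 0.05 when it rides on top of the carrier. It is a strip 9 mm wide, 57 mm from its anchor (near the tower) to its bend, pressing down on the carrier's edge strip with about 1.5 to 3 N; an upturned lip 16 mm long faces the carrier.
- spring_far (a joint): The same for the leaf spring on the far side of the well.
- spring_near_bend (a point): Underside of the bend of the near spring, its lowest point: at rest 5 mm above the well's floor, 50 mm before the end stop and 46 mm from the centre line. The tip of its lip stands 16 mm farther towards -y and 12 mm above the floor.
- spring_far_bend (a point): The same for the far spring.
- start (a joint): Travel of the green start button, m: 0 up, 0.006 fully down; a spring brings it up; about 5 N fully down.
- start_top (a point): Centre of the top of the green start button (22 mm across, on a black collar of 38 mm), 68 mm above the bench when up, on the scanner's base on the robot's side of the well; pressed straight down.
- dropper: Small amber dropper bottle, 26 mm across and 50 mm high, standing on the scanner's base 85 mm from the start button. Origin: centre of its underside. Leave alone.
- cassette_pink: Pink tissue cassette with a wax block, 28 x 40 x 11 mm, on the bench on the robot's side of the scanner. Leave alone.
- cassette_yellow: Yellow tissue cassette with a wax block, 28 x 40 x 11 mm, on the bench on the robot's side of the scanner. Leave alone.
- marker: White and blue marker pen, 12 mm thick, 135 mm long along its y, lying on the bench on the robot's side of the scanner. Leave alone.
- forceps: Steel forceps, 20 x 125 x 8 mm, lying on the bench behind the scanner. Leave alone.
- stain_jar: Open glass staining jar, 60 mm across, 85 mm high, standing on the bench beside the scanner's -y end. Origin: centre of its underside. Leave alone.
- slide_box: Green slide box, 92 x 86 x 36 mm, on the bench beside the scanner's -y end. Leave alone.
There are look-alikes about, which are no part of the job. There is more than one size of the carrier; the job needs the smallest.

How it is judged:
On the way, in this order (a step that is already met when the one before it is completed fails the run):
1. the carrier's nose is under both springs while the fingers press on it (value of joint each of spring_near, spring_far above 0.03 rad and contact force between the fingers and carrier above 4 N and z of carrier in the frame of scanner below 0.0425 m), for 0.05 s.
2. the carrier is fully home, flat under both springs (y of carrier_nose in the frame of end_stop above -0.003 m and z of carrier in the frame of scanner below 0.0425 m and angle between carrier's own z axis and vertical below 0.03 rad and value of joint each of spring_near, spring_far above 0.03 rad), for 0.2 s.
3. the start button is pressed down (all of step 2 and value of joint start above 0.0045 m), for 0.05 s.
At the end, for the whole second after the job is handed in: The carrier lies flat and at rest, its nose within 3 mm of the end stop, both springs riding on it (lifted by more than 0.03 rad), and the start button has been pressed (4.5 mm or more) and is up again (all of step 2 and value of joint start below 0.0015 m and linear speed of carrier below 0.01 m/s); the robot touches nothing.
It fails at once if the carrier is lifted 8 mm off the well's floor or tilted (z of carrier in the frame of scanner above 0.048 m or angle between carrier's own z axis and vertical above 0.12 rad).
It fails at once if the fingers press on the glass slides (contact force between the fingers and slides above 1 N).
It fails at once if start is pressed before the carrier is home (value of joint start above 0.0035 m and y of carrier_nose in the frame of end_stop below -0.004 m).
It fails at once if a drag spring is bent up (more than twice what the carrier does) (value of joint any of spring_near, spring_far above 0.15 rad).
It fails at once if another thing on the bench is moved by more than 15 mm or tipped (distance of any of dropper, cassette_pink, cassette_yellow, marker, forceps, stain_jar, slide_box from where it was at the start of the episode above 0.015 m or angle between any of dropper, stain_jar's own z axis and vertical above 0.3 rad).
It also fails if it takes over 48 s, if anything falls off the work surface, if the arm or the gripper's body presses on something with over 40 N, if the wrist force passes 120 N, or if a joint passes its speed limit or range.

## Robot

A 7-joint arm with a two-finger parallel gripper is mounted at the origin on the work surface. World frame = base frame: x ahead of the robot, y to its left, z up, the work surface at z = 0. Lengths are in m, angles in rad, forces in N, time in s.
With the tool pointing down it reaches from about 0.425 to 0.875 m from the base axis. Payload 4.7 kg.
Tool frame: the origin (TCP) lies midway between the tips of the shut fingers; the grasp point (between the pads) lies 19 mm behind it; z points along the fingers, y is the direction in which the jaws open and shut (so a half turn about z gives the same grasp; the last joint's range is limited). The gripper opens to 87 mm and grips with 3 to 60 N. Pads are 19 mm wide; open, the fingers measure 117 mm over their backs; the gripper's body (75 mm by 190 mm) begins 51 mm behind the grasp point.
Start: joints at [-1.319, 0.321, -0.07, 1.45, 0.023, 1.371, -0.057], TCP at [0.153, 0.632, 0.223] pointing down, gripper open.
Joint ranges: [-2.86, 2.86], [-0.3, 2.09], [-1.38, 1.24], [0.06, 2.45], [-1.56, 4.7], [0.09, 2.05], [-2.69, 2.69]. Speed limits (rad/s): [2.57, 2.57, 3.14, 3.14, 3.14, 3.14, 3.14].

## Interface

Orientations are given as a rotation vector (axis times angle).
In Python, from bench import get_state, eyes, job gives the robot as it stands. The module is installed in compiled form; this text tells all that it offers.
- The arm moves only by the shell command python3 -m jog 'ROWS' [FORCE]. ROWS is JSON, a list that holds one entry, the list of rows, each a list of 5 numbers: the opening, from 0 (shut) to 1 (fully open), then the shift along the tool's x, y, z in units of 40 mm (1.0 is 40 mm), then the turn about the tool's z in units of 5 degrees (1.0 is 5 degrees). In form: [[[jaw, dx, dy, dz, turn], ...]]. A call has 1 to 10 rows; each row shifts and turns the commanded pose from where the row before left it, along the tool's axes as they then stand; what a row does not reach is not made up. A row lasts 1/8 s, in which the tool goes at most 62.5 mm and 10.7 degrees, less where a joint would pass 70% of its speed; a pose out of reach is approached as far as the arm can. A call is refused whole if a number of a shift passes 1 or a number of a turn 1, either way. A call with a gripper value outside its range is refused whole. The fingers move at their own pace and stop on an object; FORCE is the grip in N (left out, the last holds). Time passes only in rows, so rows that do not move let the fingers close. It gives the time, the measured TCP pose, the force and the opening at its end, in the units of the state.
- get_state(): the state, without advancing time (a new reading comes with each control period).
- eyes.get_image(name): name is "scene" or "top"; returns (picture, depth): 400x640x3 uint8, red, green, blue; 400x640 float32, m along the optical axis (not along the pixel's ray), 0 where there is no reading.
- eyes.camera_params(name): a dict with "camera_matrix" (3x3 intrinsics, pixels), "pose" (4x4, takes a point from camera to world coordinates). Camera axes: x right, y down, z forward; pixel columns grow to the right and rows downward; lengths in m; the calibration is good to about 2 mm. A picture is of the moment at which its call begins. camera_params takes no time and is no camera call.
- job.close_job(): hands the job in, once; it reports no verdict.
The state is a dict: "time": time; "joint_positions": joint angles; "qd": joint speeds; "joint_torque": joint torques, N m; "position": TCP position; "tool_rot": TCP orientation; "ft_force": force on the tool from outside, world axes, zero at the start; "torque": the same for the moment, N m; "grip_width": opening from 0.0 (shut) to 1.0 (fully open).
Only numpy, scipy, OpenCV 4.12 (cv2) and the standard library are available. Lean on these libraries where they do the work, as an engineer would, in place of code of your own. Each camera call takes 0.05 s, during which the arm holds its last target. There are 200 camera calls.

## Working session

There is one attempt and no reset: what is moved stays moved. The work goes in short steps, Python scripts to look and compute and a shell command to move; the robot and the scene stay as the last step left them, time stands still between calls to the robot, and variables do not carry over. Pictures are saved under pics/ and viewed, about 8 in all and at most 12, crops included, and the job is handed in when it is done.

```bash
mkdir -p pics
cat > h.py <<'E'
import numpy as np,cv2
from bench import get_state,eyes,job
def shot(n,f):
    p,d=eyes.get_image(n); cv2.imwrite('pics/'+f+'.png',p[:,:,::-1]); np.save('pics/'+f+'.npy',d); return p,d
def world(n,d,u,v,z=None):
    c=eyes.camera_params(n);K=np.array(c['camera_matrix']);T=np.array(c['pose'])
    r=np.linalg.inv(K)@[u,v,1.]
    if z is None: s=np.median(d[v-1:v+2,u-1:u+2])
    else: s=(z-T[2,3])/(T[:3,:3]@r)[2]
    return T[:3,:3]@(r*s)+T[:3,3]
E
python3 - <<'E'
from h import *
a,_=shot('top','t0');b,_=shot('scene','s0')
cv2.imwrite('pics/t0b.png',cv2.resize(a[:,:,::-1],(800,500),interpolation=cv2.INTER_CUBIC))
for n in('top','scene'):
    print(eyes.camera_params(n))
s=get_state();print(s)
E
```

```text
{'camera_matrix': array([[448.02297317,   0.        , 318.14130168],
       [  0.        , 448.02297317, 196.00294305],
       [  0.        ,   0.        ,   1.        ]]), 'pose': array([[-0.02806017, -0.99090913,  0.13157401,  0.36405868],
       [-0.99935253,  0.03077436,  0.01864041,  0.02646736],
       [-0.02252006, -0.13096577, -0.99113108,  1.09349089],
       [ 0.        ,  0.        ,  0.        ,  1.        ]])}
{'camera_matrix': array([[468.51344646,   0.        , 321.5969442 ],
       [  0.        , 468.51344646, 203.82900897],
       [  0.        ,   0.        ,   1.        ]]), 'pose': array([[ 0.72888754, -0.65321528,  0.2050189 ,  0.26651306],
       [-0.68460176, -0.69252533,  0.22744032, -0.18651867],
       [-0.00658671, -0.30613471, -0.95196542,  1.05021103],
       [ 0.        ,  0.        ,  0.        ,  1.        ]])}
{'time': 0.1, 'joint_positions': array([-1.31887422,  0.32172237, -0.0701251 ,  1.45154588,  0.02260388,
        1.37077301, -0.05690002]), 'qd': array([-0.00260112, -0.00036655,  0.00209783, -0.00297634, -0.00061076,
       -0.00124089, -0.00016989]), 'joint_torque': array([-2.48056886e-04, -4.92571199e+01, -4.05862620e-01, -3.13401496e+01,
       -6.42639189e-02,  3.94509814e-02,  6.71712269e-05]), 'position': array([0.15304094, 0.63122973, 0.22159197]), 'tool_rot': array([-3.72572498e-01, -3.11930569e+00,  2.60279423e-03]), 'ft_force': array([ 0.59772314, -0.54016924,  0.69893506]), 'torque': array([ 0.02010437, -0.04650296, -0.04821986]), 'grip_width': 1.0006342417964282}
```

View pics/t0b.png

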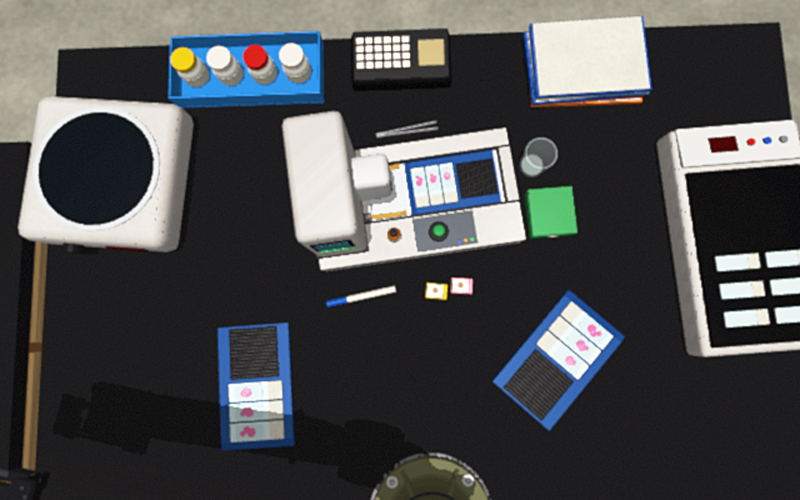

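View pics/s0.png

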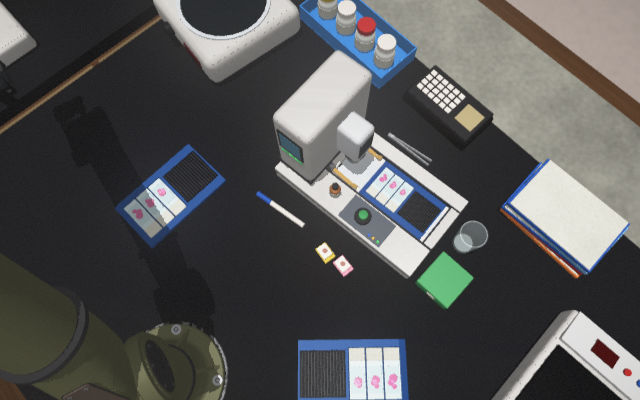

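Top picture (800x500): the scanner is at the centre, tower at (325,185) to the left (+y). There are three blue carriers: one in the well at (455,178) and two on the bench at (255,385) and (558,360). The one in the well, at the scanner, is the one meant. The start button is at (439,231) and the dropper at (394,235).

Run:
```python
from h import *
p=cv2.imread('pics/t0.png');d=np.load('pics/t0.npy')
x0,y0,x1,y1=250,85,430,220
c=cv2.resize(p[y0:y1,x0:x1],None,fx=4.4,fy=4.4,interpolation=cv2.INTER_CUBIC);cv2.imwrite('pics/c0.png',c)
h=cv2.cvtColor(p,cv2.COLOR_BGR2HSV)
def reg(m,box):
    o=np.zeros(m.shape,np.uint8);a,b,e,f=box;o[b:f,a:e]=m[b:f,a:e];return o
blue=reg(((abs(h[:,:,0].astype(int)-109)<10)&(h[:,:,1]>120)&(h[:,:,2]>60)),(310,110,410,175))
P=np.argwhere(blue)[:,::-1].astype(np.float32)
r=cv2.boxPoints(cv2.minAreaRect(P));print('carrier box')
for u,v in r: print((u,v),world('top',d,u,v,.048).round(4))
g=reg((abs(h[:,:,0].astype(int)-65)<20)&(h[:,:,1]>100)&(h[:,:,2]>50),(335,170,370,200))
u,v=np.argwhere(g)[:,::-1].mean(0);print('btn',u,v,g.sum(),world('top',d,u,v,.068).round(4),world('top',d,int(u),int(v)).round(4))
hull=cv2.convexHull(P.astype(np.int32));m=np.zeros(g.shape,np.uint8);cv2.fillConvexPoly(m,hull,1)
blk=m*(h[:,:,2]<70)
blk=cv2.morphologyEx(blk.astype(np.uint8),cv2.MORPH_OPEN,np.ones((5,5)))
Q=np.argwhere(blk)[:,::-1].astype(np.float32);rr=cv2.minAreaRect(Q);print('pad',rr,world('top',d,*rr[0],.048).round(4),world('top',d,*map(int,rr[0])).round(4))
for q in cv2.boxPoints(rr):print(q,world('top',d,*q,.048).round(4))
```

```text
carrier box
(np.float32(323.21274), np.float32(129.4181)) [0.6637 0.0294 0.048 ]
(np.float32(393.43277), np.float32(118.885086)) [ 0.6838 -0.1398  0.048 ]
(np.float32(399.81418), np.float32(161.42787)) [ 0.5794 -0.1496  0.048 ]
(np.float32(329.59415), np.float32(171.96089)) [0.5595 0.0174 0.048 ]
btn 350.5625 183.9125 80 [ 0.5261 -0.03    0.068 ] [ 0.5276 -0.0286  0.072 ]
pad ((380.99420166015625, 142.46243286132812), (27.37029266357422, 28.890865325927734), 81.25383758544922) [ 0.6269 -0.1073  0.048 ] [ 0.628  -0.1049  0.0486]
[364.6358  131.13295] [ 0.656  -0.0696  0.048 ]
[393.19073 126.73989] [ 0.6645 -0.1382  0.048 ]
[397.3526  153.79192] [ 0.5981 -0.1448  0.048 ]
[368.79767 158.18497] [ 0.5897 -0.0767  0.048 ]
```

View pics/c0.png

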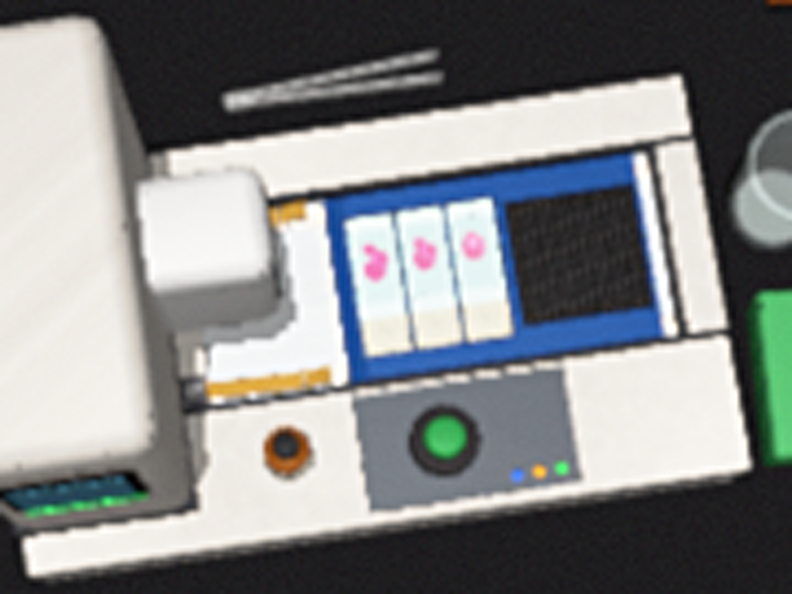

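The crop confirms the carrier in the well: it measures 105 x 170 mm against the 102 x 172 given, with its pad at crop (580,255). The scanner yaw is about +0.12 rad. I'll turn the jaw axis across the well, because the gripper body is long along the jaws and must clear the head. I'll lift first to clear the tower.

```bash
python3 -m jog '[[[0.3,0,0,-1,1],[0.3,0,0,-1,1],[0.3,0,0,-1,1],[0.3,0,0,0,1],[0.3,0,0,0,1],[0.3,0,0,0,1],[0.3,0,0,0,1],[0.3,0,0,0,1],[0.3,0,0,0,1],[0.3,0,0,0,1]]]' 20
python3 -m jog '[[[0.3,0,0,0,1],[0.3,0,0,0,1],[0.3,0,0,0,1],[0.3,0,0,0,0.9],[0.3,0,0,0,0]]]'
cat > go.py <<'E'
import sys
from h import *
from scipy.spatial.transform import Rotation as R
s=get_state();t=np.array(eval(sys.argv[1]));r=R.from_rotvec(s['tool_rot']).as_matrix()
print('pos',s['position'].round(4),'y-ang',np.degrees(np.arctan2(r[1,1],r[0,1])).round(2),'down',r[:,2].round(4),'F',s['ft_force'].round(1),'units',(r.T@(t-s['position'])/.04).round(2),'t',s['time'])
E
python3 go.py '[.627,-.106,.34]'
```

```text
time: 1.35
position: [0.1531, 0.6315, 0.3419]
tool_rot: [1.66, 2.667, -0.002]
ft_force: [-0.5, -0.1, -0.3]
grip_width: 0.302
time: 1.98
position: [0.1531, 0.6315, 0.342]
tool_rot: [2.083, 2.351, -0.001]
ft_force: [0.1, 0.3, 0.2]
grip_width: 0.304
pos [0.1531 0.6315 0.342 ] y-ang 6.93 down [-1.e-04 -1.e-03 -1.e+00] F [0.1 0.3 0.2] units [-19.73   9.54   0.07] t 1.975
```

```bash
python3 -m jog '[[[0.3,-1,0.4,0,0],[0.3,-1,0.48,0,0],[0.3,-1,0.48,0,0],[0.3,-1,0.48,0,0],[0.3,-1,0.48,0,0],[0.3,-1,0.48,0,0],[0.3,-1,0.48,0,0],[0.3,-1,0.48,0,0],[0.3,-1,0.48,0,0],[0.3,-1,0.48,0,0]]]'
python3 -m jog '[[[0.3,-1,0.48,0,0],[0.3,-1,0.48,0,0],[0.3,-1,0.48,0,0],[0.3,-1,0.48,0,0],[0.3,-1,0.48,0,0],[0.3,-1,0.48,0,0],[0.3,-1,0.48,0,0],[0.3,-1,0.48,0,0],[0.3,-0.9,0.48,0,0],[0.3,0,0,0,0]]]'
python3 go.py '[.628,-.114,.075]'
```

```text
time: 3.22
position: [0.389, 0.2558, 0.3426]
tool_rot: [-2.082, -2.352, -0.001]
ft_force: [1.4, -0.1, -0.2]
grip_width: 0.296
time: 4.47
position: [0.6029, -0.0793, 0.3417]
tool_rot: [2.089, 2.345, -0.005]
ft_force: [-0.8, 0.2, -0.4]
grip_width: 0.301
pos [ 0.6029 -0.0793  0.3417] y-ang 6.61 down [-0.0014 -0.0032 -1.    ] F [-0.8  0.2 -0.4] units [-0.91  0.54  6.67] t 4.475
```

```bash
python3 -m jog '[[[0.3,-0.45,0.27,0.6,0],[0.3,-0.46,0.27,1,0],[0.3,0,0,1,0],[0.3,0,0,1,0],[0.3,0,0,1,0],[0.3,0,0,1,0],[0.3,0,0,0.6,0],[0.3,0,0,0.3,0],[0.3,0,0,0,0]]]'
python3 go.py '[.628,-.114,.05]'
python3 - <<'E'
from h import *
p,d=shot('scene','s1');c=p[120:290,270:480,::-1];cv2.imwrite('pics/c1.png',cv2.resize(c,None,fx=3.5,fy=3.5,interpolation=cv2.INTER_CUBIC))
E
```

```text
time: 5.6
position: [0.6282, -0.1081, 0.0823]
tool_rot: [-2.082, -2.351, 0.0]
ft_force: [0.9, -0.3, 0.2]
grip_width: 0.297
pos [ 0.6282 -0.1081  0.0823] y-ang 6.96 down [-9.e-04  6.e-04 -1.e+00] F [ 0.9 -0.3  0.2] units [-0.15 -0.02  0.81] t 5.6
```

View pics/c1.png

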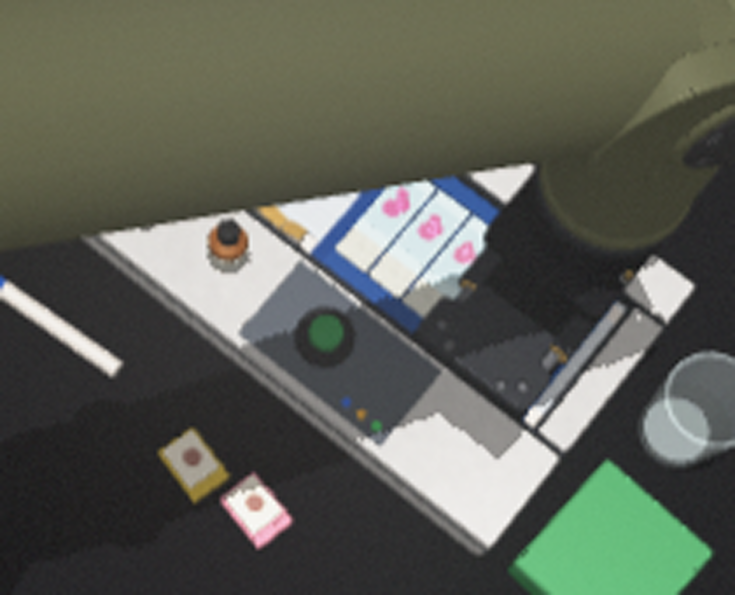

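The picture shows the fingers over the thumb pad, around crop (510,320), with the glass and springs clear of them. I'll bring them down to contact.

```bash
python3 -m jog '[[[0.3,-0.1,0,0.4,0],[0.3,0,0,0.3,0],[0.3,0,0,0.1,0],[0.3,0,0,0.05,0],[0.3,0,0,0.03,0],[0.3,0,0,0,0]]]'
python3 go.py '[.628,-.114,.048]'
```

```text
time: 6.4
position: [0.6295, -0.1133, 0.0485]
tool_rot: [2.084, 2.35, 0.002]
ft_force: [-1.1, 0.3, 4.3]
grip_width: 0.299
pos [ 0.6295 -0.1133  0.0485] y-ang 6.88 down [ 1.3e-03  2.0e-04 -1.0e+00] F [-1.1  0.3  4.3] units [-0.01 -0.04  0.01] t 6.4
```

Contact at z = 0.0485 with 4 N. I'll press in small steps.

```bash
python3 -m jog '[[[0.3,0,0,0.03,0],[0.3,0,0,0.03,0],[0.3,0,0,0,0]]]'
```

```text
time: 6.78
position: [0.6304, -0.1134, 0.0484]
tool_rot: [2.083, 2.35, 0.004]
ft_force: [-5.0, 0.3, 17.5]
grip_width: 0.298
```

```bash
python3 -m jog '[[[0.3,0.1,0,0.005,0],[0.3,0.1,0,0,0],[0.3,0.1,0,0,0],[0.3,0.1,0,0,0],[0.3,0.1,0,0,0],[0.3,0.1,0,0,0]]]'; python3 go.py '[.628,-.114,.048]'
```

```text
time: 7.52
position: [0.6282, -0.0935, 0.0484]
tool_rot: [2.082, 2.343, 0.0]
ft_force: [-2.0, -5.1, 13.7]
grip_width: 0.303
pos [ 0.6282 -0.0935  0.0484] y-ang 6.76 down [ 0.0055 -0.0045 -1.    ] F [-2.  -5.1 13.7] units [-0.51 -0.06  0.01] t 7.525
```

```bash
python3 -m jog '[[[0.3,0.1,0,0.025,0],[0.3,0.1,0,0,0],[0.3,0.1,0,0,0],[0.3,0.1,0,0,0]]]'; python3 go.py '[.628,-.114,.048]'
python3 - <<'E'
from h import *
p,d=shot('top','t2');c=p[85:220,250:430,::-1];cv2.imwrite('pics/c2.png',cv2.resize(c,None,fx=4.4,fy=4.4,interpolation=cv2.INTER_CUBIC))
E
```

```text
time: 8.02
position: [0.6267, -0.0813, 0.0485]
tool_rot: [2.081, 2.338, -0.003]
ft_force: [-1.9, -10.7, 17.1]
grip_width: 0.296
pos [ 0.6267 -0.0813  0.0485] y-ang 6.67 down [ 0.0073 -0.0087 -0.9999] F [ -1.9 -10.7  17.1] units [-0.82 -0.06  0.02] t 8.025
```

View pics/c2.png

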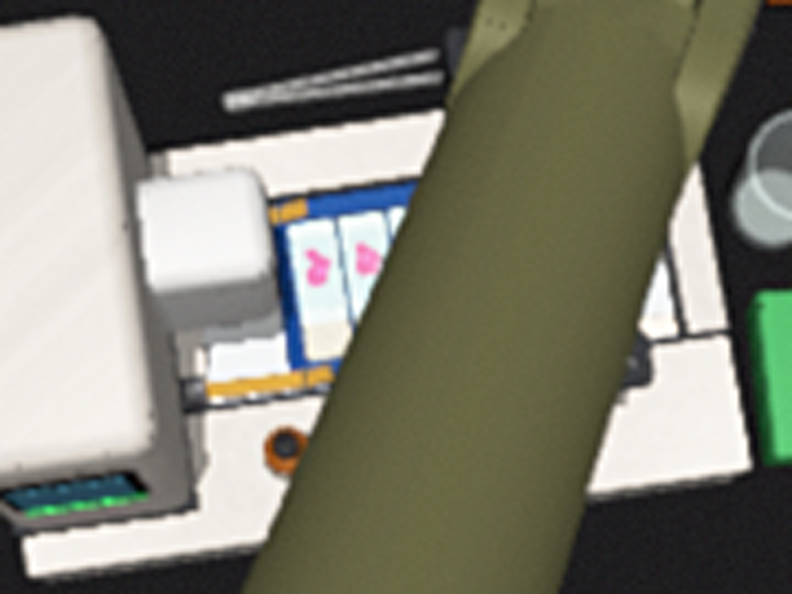

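The glass's leading edge moved from crop x = 345 to 288, about 30 mm, and the fingertips moved 32 mm, so the carrier is following. Its nose is now at the springs (orange lips at (290,210) and (318,376)). I'll continue with a bit more pressure.

```bash
python3 -m jog '[[[0.3,0.08,0,0.04,0],[0.3,0.1,0,0,0],[0.3,0.1,0,0,0],[0.3,0.1,0,0,0]]]'; python3 go.py '[.628,-.114,.048]'
```

```text
time: 8.57
position: [0.6252, -0.0684, 0.0484]
tool_rot: [2.081, 2.336, -0.004]
ft_force: [-5.8, -12.8, 25.8]
grip_width: 0.302
pos [ 0.6252 -0.0684  0.0484] y-ang 6.6 down [ 0.0081 -0.0105 -0.9999] F [ -5.8 -12.8  25.8] units [-1.14 -0.06  0.02] t 8.575
```

```bash
python3 -m jog '[[[0.3,0.1,-0.02,0,0],[0.3,0.1,-0.02,0,0],[0.3,0.1,0,0,0],[0.3,0.1,0,0,0]]]'; python3 go.py '[.628,-.114,.048]'
```

```text
time: 9.07
position: [0.6231, -0.0511, 0.0484]
tool_rot: [2.08, 2.336, 0.001]
ft_force: [-2.0, -11.5, 24.1]
grip_width: 0.298
pos [ 0.6231 -0.0511  0.0484] y-ang 6.65 down [ 0.0105 -0.0087 -0.9999] F [ -2.  -11.5  24.1] units [-1.58 -0.06  0.03] t 9.075
```

```bash
python3 -m jog '[[[0.3,0.1,0,0,0],[0.3,0.1,0,0,0],[0.3,0.1,0,0,0]]]'; python3 go.py '[.628,-.114,.048]'
python3 - <<'E'
from h import *
p,d=shot('top','t3');c=p[85:220,250:430,::-1];cv2.imwrite('pics/c3.png',cv2.resize(c,None,fx=4.4,fy=4.4,interpolation=cv2.INTER_CUBIC))
E
```

```text
time: 9.45
position: [0.6218, -0.0392, 0.0484]
tool_rot: [2.08, 2.336, 0.001]
ft_force: [-2.5, -11.3, 23.8]
grip_width: 0.299
pos [ 0.6218 -0.0392  0.0484] y-ang 6.65 down [ 0.0104 -0.0086 -0.9999] F [ -2.5 -11.3  23.8] units [-1.88 -0.06  0.03] t 9.45
```

```bash
python3 -m jog '[[[0.3,0.1,0,0,0],[0.3,0.05,0,0,0]]]';python3 -m jog '[[[0.3,0.07,0,0,0],[0.3,0.05,0,0,0]]]'; python3 go.py '[.628,-.114,.048]'
```

```text
time: 9.75
position: [0.6215, -0.0375, 0.0484]
tool_rot: [2.078, 2.331, -0.004]
ft_force: [0.2, -19.3, 21.0]
grip_width: 0.3
time: 10.0
position: [0.6217, -0.0331, 0.0485]
tool_rot: [2.078, 2.329, -0.003]
ft_force: [1.0, -20.5, 19.5]
grip_width: 0.3
pos [ 0.6217 -0.0331  0.0485] y-ang 6.53 down [ 0.0136 -0.0146 -0.9998] F [  1.  -20.5  19.5] units [-2.03 -0.07  0.04] t 10.0
```

View pics/c3.png

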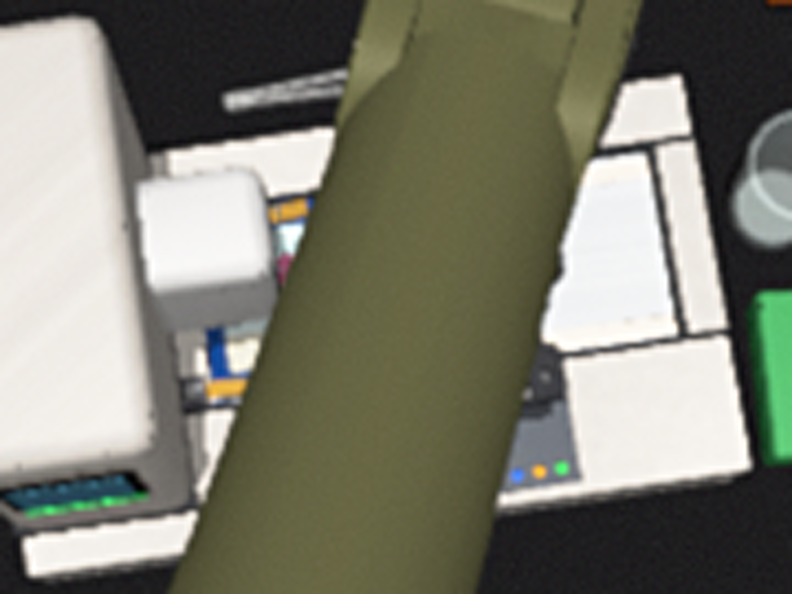

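The y force jumped from 11 to 20 N and the fingertips began to slip: the carrier is butted against the stop. I'll lift straight off, go above the button with the fingers shut, and check the carrier from both cameras.

```bash
python3 -m jog '[[[0.3,0,0,-0.1,0],[0.3,-0.1,0,-0.4,0],[0.3,0,0,-1,0],[0.3,0,0,-0.5,0],[0.0,0.2,-0.8,0,0],[0.0,0.2,-0.8,0,0],[0.0,0,-0.8,0,0],[0,0,0,0,0],[0,0,0,0,0]]]' ; python3 go.py '[.526,-.030,.09]'
python3 - <<'E'
from h import *
p,d=shot('top','t4');q,e=shot('scene','s4')
a=cv2.resize(p[100:200,260:420,::-1],(800,500),interpolation=cv2.INTER_CUBIC);cv2.imwrite('pics/c4t.png',a)
cv2.imwrite('pics/c4s.png',cv2.resize(q[110:270,270:480,::-1],None,fx=3.5,fy=3.5,interpolation=cv2.INTER_CUBIC))
E
```

```text
time: 11.12
position: [0.5201, -0.0188, 0.1226]
tool_rot: [2.083, 2.351, 0.002]
ft_force: [-0.3, 0.4, -0.5]
grip_width: 0.002
pos [ 0.5201 -0.0188  0.1226] y-ang 6.93 down [ 1.3e-03  8.0e-04 -1.0e+00] F [-0.3  0.4 -0.5] units [-0.3   0.11  0.81] t 11.125
```

View pics/c4t.png

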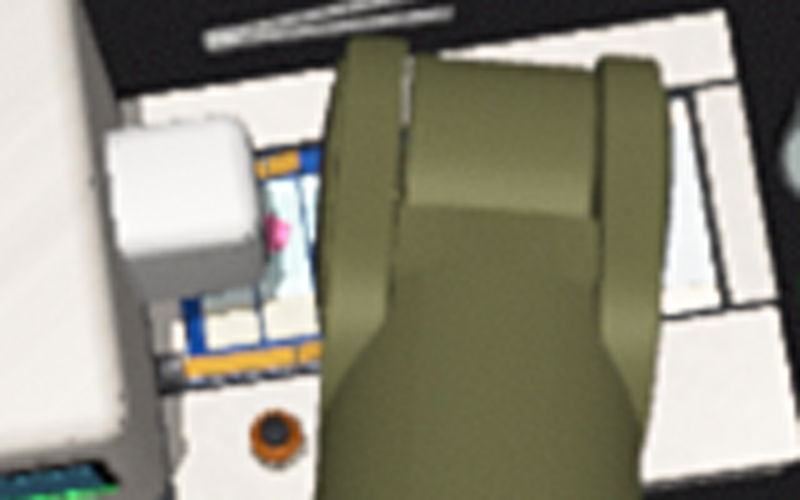

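View pics/c4s.png

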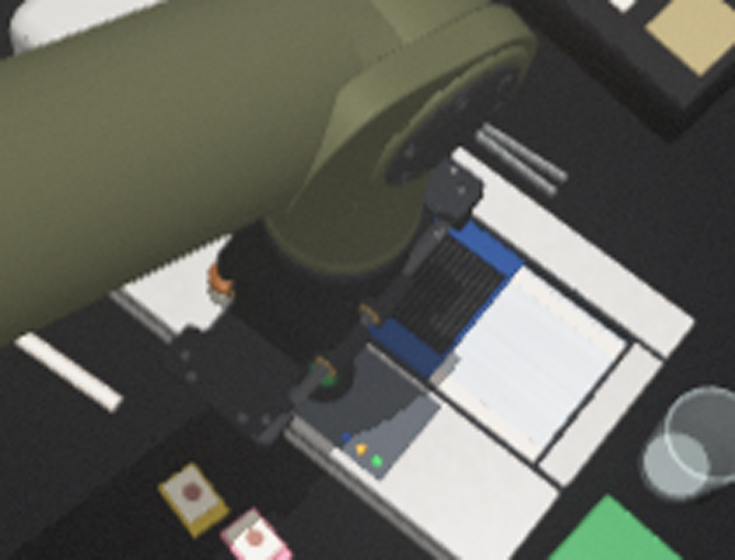

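Both views show the carrier flat with its nose at the well's end and both brass strips lying on it (top crop (278,163) and (295,355)). I'll check numerically that the gap from carrier tail to tail wall is 83 mm.

Run:
```python
from h import *
f=lambda n,x,y,z:(world(n,None,270+x/3.5,110+y/3.5,z) if n=='scene' else world(n,None,260+x/5,100+y/5,z))
yv=np.array([-np.sin(.12),np.cos(.12),0])
q=cv2.imread('pics/s4.png');g=cv2.cvtColor(q,cv2.COLOR_BGR2GRAY)
# profile along the well's y through the white floor, at lines offset in x, at z=.04..: sample world line
c=eyes.camera_params('scene');K=c['camera_matrix'];Ti=np.linalg.inv(c['pose'])
xv=np.array([yv[1],-yv[0],0])
O=np.array([.627,-.106,.04])
for off in(-.02,.0,.02,.04):
    out=[]
    for s in np.arange(-.06,.08,.004):
        p=Ti@np.r_[O+off*xv+s*yv,1];u,v,_=K@(p[:3]/p[2]);out.append(int(cv2.getRectSubPix(g,(1,1),(float(u),float(v)))[0,0]))
    print(off,out)
```

```text
-0.02 [226, 223, 106, 199, 235, 235, 234, 234, 233, 233, 234, 233, 233, 233, 232, 232, 232, 232, 232, 231, 231, 231, 231, 222, 72, 47, 47, 47, 47, 49, 48, 46, 46, 48, 46]
0.0 [225, 224, 104, 213, 237, 235, 236, 235, 235, 235, 236, 235, 235, 235, 234, 234, 234, 234, 233, 233, 233, 233, 233, 222, 92, 55, 52, 58, 57, 49, 46, 45, 47, 46, 46]
0.02 [225, 220, 98, 198, 233, 233, 233, 233, 233, 232, 233, 233, 232, 231, 232, 231, 231, 231, 232, 231, 231, 232, 232, 214, 88, 54, 54, 52, 56, 62, 56, 54, 50, 54, 50]
0.04 [224, 223, 88, 219, 236, 236, 236, 235, 233, 236, 234, 234, 235, 232, 235, 234, 230, 235, 230, 232, 235, 234, 233, 225, 92, 60, 62, 58, 60, 60, 56, 60, 58, 60, 62]
```

The gap measures about 84–86 mm against 83 expected, so the carrier is home. Next, the button.

```bash
python3 -m jog '[[[0,-0.28,0.11,0.3,0],[0,0,0,0.6,0],[0,0,0,0.35,0],[0,0,0,0.05,0],[0,0,0,0.05,0],[0,0,0,0.04,0],[0,0,0,0,0]]]' ; python3 go.py '[.526,-.030,.062]'
```

```text
time: 12.1
position: [0.5251, -0.0302, 0.067]
tool_rot: [2.084, 2.351, 0.001]
ft_force: [-2.6, -1.1, 4.8]
grip_width: 0.005
pos [ 0.5251 -0.0302  0.067 ] y-ang 6.87 down [ 3.e-04  2.e-04 -1.e+00] F [-2.6 -1.1  4.8] units [0.   0.02 0.12] t 12.1
```

```bash
python3 -m jog '[[[0,0,0,0.04,0],[0,0,0,0.04,0],[0,0,0,0.03,0],[0,0,0,0,0]]]' ; python3 go.py '[.526,-.030,.062]'
```

```text
time: 12.6
position: [0.5254, -0.0302, 0.0659]
tool_rot: [-2.083, -2.348, -0.002]
ft_force: [-13.4, -0.7, 34.7]
grip_width: 0.007
pos [ 0.5254 -0.0302  0.0659] y-ang 6.86 down [-9.0e-04  2.9e-03 -1.0e+00] F [-13.4  -0.7  34.7] units [0.   0.02 0.1 ] t 12.6
```

It reads 35 N at z = 0.066, but the button should go down to 0.062. Either the fingers rest on the collar or I'm off centre. I'll back off and check the height profile in the first depth image.

```bash
python3 -m jog '[[[0,0,0,-0.3,0],[0,0,0,0,0]]]'
python3 - <<'E'
from h import *
d=np.load('pics/t0.npy');
for v in range(172,196,2): print(v,[int(round(1000*world('top',d,u,v)[2])) if d[v,u]>0 else 0 for u in range(338,366,2)])
p=cv2.imread('pics/t0.png')[165:202,330:370];print(cv2.cvtColor(p,cv2.COLOR_BGR2HSV)[::3,::2,2])
E
```

```text
time: 12.85
position: [0.5264, -0.0297, 0.075]
tool_rot: [2.083, 2.35, 0.004]
ft_force: [-0.1, 0.5, -0.6]
grip_width: 0.005
172 [48, 49, 49, 51, 51, 51, 50, 49, 49, 49, 49, 49, 50, 49]
174 [47, 50, 48, 50, 49, 49, 49, 49, 49, 49, 49, 49, 48, 50]
176 [48, 50, 50, 50, 49, 48, 48, 50, 50, 50, 50, 50, 50, 50]
178 [48, 50, 49, 49, 50, 57, 59, 59, 59, 50, 49, 50, 50, 48]
180 [49, 50, 48, 51, 60, 62, 71, 67, 61, 60, 50, 49, 49, 48]
182 [49, 49, 47, 59, 60, 71, 72, 72, 69, 61, 59, 49, 50, 49]
184 [49, 50, 49, 60, 61, 71, 72, 70, 70, 63, 59, 50, 50, 50]
186 [49, 49, 51, 61, 62, 71, 72, 71, 70, 62, 60, 49, 49, 50]
188 [48, 49, 0, 60, 62, 64, 69, 70, 63, 62, 59, 49, 48, 48]
190 [49, 49, 49, 50, 59, 61, 64, 62, 60, 59, 51, 49, 48, 50]
192 [50, 50, 50, 50, 52, 59, 60, 59, 57, 52, 50, 50, 50, 50]
194 [49, 49, 50, 50, 50, 50, 50, 50, 50, 50, 50, 50, 50, 50]
[[154 166 218 198 177 179 169 175 178 180 180 180 182 183 183 183 183 182
  179 160]
 [153 158 184 183 183 184 184 185 180 162 143 142 110  87  73  73  87 102
  202 207]
 [133 123 101  75  72  75  94 136 194 205 173 213 216 174 134 134 134 129
 
[... 160 characters left out ...]
 130 131
  131 131]
 [228 130 132 131 131 132 135  90  47  99 146 143  73  57 119 133 130 131
  132 132]
 [231 128 133 134 133 135 122  53 101 183 182 181 175  55  79 134 134 134
  131 132]
 [247 138 133 135 135 137 113  54  77 188 202 199 161  56  77 134 134 132
  134 132]
 [246 155 135 136 135 135 139  58  60  59  70  74  61  55 122 137 135 132
  133 132]
 [245 190 134 136 136 137 138 139 103  72  48  55  80 137 135 133 133 132
  199 224]
 [243 231 133 136 136 135 137 137 138 137 135 138 138 136 136 134 132 131
  129 133]
 [241 245 138 137 138 136 132 135 134 134 136 136 186 208 225 229 250 250
  247 242]
 [242 245 199 212 207 217 253 249 246 239 223 204 185 144 115 108  87  73
   86  65]]
```

Depth shows the button's top at about 71–72 mm, not 68, and the collar at about 61 mm, while the base face reads 49.5 (true 50). A stop at 66 mm therefore fits a full 6 mm press. I'll press again with intermediate readings to confirm the spring curve.

```bash
for i in 1; do python3 -m jog '[[[0,0,0,0.13,0],[0,0,0,0,0]]]'; python3 -m jog '[[[0,0,0,0.05,0],[0,0,0,0,0]]]';  python3 -m jog '[[[0,0,0,0.05,0],[0,0,0,0,0]]]'; python3 -m jog '[[[0,0,0,0.1,0],[0,0,0,0,0],[0,0,0,0,0]]]'; done | grep -E 'posi|force'
```

```text
position: [0.5258, -0.0297, 0.0687]
ft_force: [1.3, 0.8, 3.3]
position: [0.5257, -0.0297, 0.0671]
ft_force: [1.5, 1.5, 3.9]
position: [0.5258, -0.0297, 0.0663]
ft_force: [-0.5, 1.8, 12.9]
position: [0.526, -0.0298, 0.0657]
ft_force: [-12.3, 2.3, 43.0]
```

The spring curve is 3.3 N at 68.7 mm and 3.9 N at 67.1 mm, with a hard stop near 66 mm, so the button was fully down. I'll release, rise and back off toward the robot for a final look.

```bash
python3 -m jog '[[[0,0,0,-0.2,0],[0,0,0,-0.5,0],[0,0,0,-1,0],[0,0,0,-1,0],[0,0,0,-1,0],[0,-1,-0.3,-1,0],[0,-1,-0.3,-0.5,0],[0,-1,0,0,0],[0,-1,0,0,0],[0,-1,0,0,0]]]'; python3 -m jog '[[[0,-1,0,0,0],[0,-1,0,0,0],[0,-0.5,0,0,0],[0,0,0,0,0],[0,0,0,0,0]]]'
python3 - <<'E'
from h import *
p,d=shot('top','t5');cv2.imwrite('pics/c5.png',cv2.resize(p[75:235,230:470,::-1],None,fx=3.3,fy=3.3,interpolation=cv2.INTER_CUBIC))
print(np.array([[round(1000*world('top',d,u,v)[2]) if d[v,u] else 0 for u in range(346,356,2)] for v in (182,184,186)]))
E
```

```text
time: 15.22
position: [0.524, -0.2325, 0.2679]
tool_rot: [-2.082, -2.349, 0.002]
ft_force: [-1.0, 0.8, 0.4]
grip_width: 0.003
time: 15.85
position: [0.5367, -0.3298, 0.2681]
tool_rot: [-2.082, -2.349, -0.0]
ft_force: [0.6, 0.1, -0.5]
grip_width: 0.005
[[61 71 71 71 70]
 [62 71 71 72 71]
 [61 70 70 70 71]]
```

View pics/c5.png

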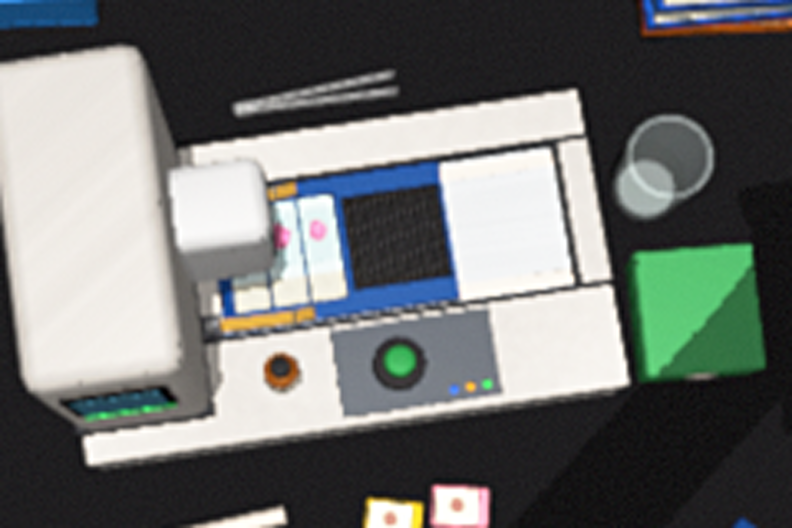

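The final view shows the carrier in place with both springs on it. The pad is at (397,235), the button is up (71 mm again), and everything else is where it was. Handing in.

```bash
python3 -c "
from bench import job;print(job.close_job())"
```

```text
the job is handed in; nothing more can be done
None
```

I slid the carrier home against the end stop under both springs, let go of it, pressed the green start button fully, and handed the job in at about 16 s. No verdict was reported.

**Carrier:** I pressed the thumb pad with 14–26 N and slid the carrier until the push force jumped from 11 to 20 N and the fingertips slipped, which I took as the end stop. Afterwards the gap from the carrier's tail to the tail wall measured about 84–86 mm. The expected value is 83 mm, which is within measuring error. The pictures show the carrier flat with both brass springs on it.

**Start button:** I pressed it twice, because the first press needed confirming. Both presses met a hard stop at about 66 mm, and the final depth reading showed it up again at about 71 mm.

**Checks that disagreed:**
- **Button height:** its top measured 71–72 mm, not the 68 mm given. The force readings and the hard stop at 66 mm fit a full 6 mm press from 72 mm.
- **Button force:** the second press peaked at 43 N at the fingertips. That is above the 40 N limit given for the arm and gripper body, which I took not to cover the fingertips, and well under the 120 N wrist limit.

The other things on the bench look unmoved in the last picture; I judged this by eye and did not measure it.

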